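# Switch on under the guard

### The job

Switch on the dust extractor: on the grey switch box with the red guard, push the hinged guard up by its front tab and, while it is kept up, push the toggle beneath it fully over to the back, toward the guard's hinge; then let the guard drop shut and move clear. Push gently, and leave the yellow-guarded switch and the loose things on the bench alone.

Things in the scene. Friction and masses are not known exactly. Their poses are not given: they have to be found in the camera images.
- red_box: grey switch box with the red guard (the one to operate), screwed to the bench. Origin: centre of its underside, on the bench. Own x: from its front (where the guard opens, more or less facing the robot) to its back (hinge side); y: along the hinge line; z up. Enclosure 90 (x) by 86 (y), top at z = 60 mm; flange 92 x 112, 4 thick; cable gland reaches to x = +63 at z = 28.
- red_hinge (a point): mid of the red guard's hinge line, in the box frame at x = +26, y = 0, z = 66 mm (axis along the box's y).
- red_guard (a joint): angle of the red guard, rad: 0 shut, grows as its front rises, stop at 1.35. A light cover (about 50 g, weak return spring; well under 2 N at the tab) which falls shut from any angle when not held. Shut it spans, in the box frame, x -26 to +30, y -28.5 to +28.5, z 62 to 97 mm: top plate 3 thick; side cheeks 3 thick (50 clear between, lower edge at z 62); the front is open, with no wall below the tab.
- red_tab (a point): middle of the free end of the red guard's lifting tab (moves with the guard). The tab, 40 wide along y, 3 thick, flares forward and up from the guard's top front edge; with the guard shut its free end lies at x = -40, y = 0, z = 103 mm in the box frame, with free space in front of and below it.
- red_toggle (a joint): angle of the toggle under the red guard, rad: about 0 off (leaning 0.5 rad to the front of the box), 1.0 on (leaning 0.5 rad to the back, toward the hinge), stop at both ends. Stays where it is left; about 2 N at its tip moves it.
- red_tip (a point): top end of that black toggle paddle with white tip (16 wide along y, 7 thick), 30 mm from its pivot, which lies at x = +2, y = 0, z = 58 mm in the box frame. Off, the tip is at x = -12, on at x = +16, both at z = 84 mm.
- yellow_box: grey switch box with the yellow guard (the same in every size; leave it alone), screwed to the bench. Origin: centre of its underside, on the bench. Own x: from its front (where the guard opens, more or less facing the robot) to its back (hinge side); y: along the hinge line; z up. Enclosure 90 (x) by 86 (y), top at z = 60 mm; flange 92 x 112, 4 thick; cable gland reaches to x = +63 at z = 28.
- yellow_hinge (a point): mid of the yellow guard's hinge line, in the box frame at x = +26, y = 0, z = 66 mm (axis along the box's y).
- yellow_guard (a joint): angle of the yellow guard, rad: 0 shut, grows as its front rises, stop at 1.35. A light cover (about 50 g, weak return spring; well under 2 N at the tab) which falls shut from any angle when not held. Shut it spans, in the box frame, x -26 to +30, y -28.5 to +28.5, z 62 to 97 mm: top plate 3 thick; side cheeks 3 thick (50 clear between, lower edge at z 62); the front is open, with no wall below the tab.
- yellow_tab (a point): middle of the free end of the yellow guard's lifting tab (moves with the guard). The tab, 40 wide along y, 3 thick, flares forward and up from the guard's top front edge; with the guard shut its free end lies at x = -40, y = 0, z = 103 mm in the box frame, with free space in front of and below it.
- yellow_toggle (a joint): angle of the toggle under the yellow guard, rad: about 0 off (leaning 0.5 rad to the front of the box), 1.0 on (leaning 0.5 rad to the back, toward the hinge), stop at both ends. Stays where it is left; about 2 N at its tip moves it.
- yellow_tip (a point): top end of that black toggle paddle with white tip (16 wide along y, 7 thick), 30 mm from its pivot, which lies at x = +2, y = 0, z = 58 mm in the box frame. Off, the tip is at x = -12, on at x = +16, both at z = 84 mm.
- hex_bolt_1_c (a point): loose bystander: grey M12 hex bolt standing on its head, 21x18x54 mm; the point is at its centre, half-way up. To be left where it is.
- screwdriver_red_c (a point): loose bystander: screwdriver with red handle lying flat, 23x176x23 mm; the point is at its centre, half-way up. To be left where it is.
- tape_blue_c (a point): loose bystander: roll of blue tape lying flat, 105 across, 36 high mm; the point is at its centre, half-way up. To be left where it is.
- sanding_block_c (a point): loose bystander: brown cork sanding block, 40x70x26 mm; the point is at its centre, half-way up. To be left where it is.
- glue_bottle_c (a point): loose bystander: upright white glue bottle with orange cap, 55 across, 153 high mm; the point is at its centre, half-way up. To be left where it is.
- wax_pot_c (a point): loose bystander: white pot with red lid, 61 across, 60 high mm; the point is at its centre, half-way up. To be left where it is.

How it is judged:
On the way, in this order (a step that is already met when the one before it is completed fails the run):
1. the red guard is pushed up while the toggle beneath is still off (value of joint red_guard above 0.25 rad and value of joint red_toggle below 0.3 rad), for 0.1 s.
2. the toggle is pushed fully over to the back while the guard is kept up (value of joint red_guard above 0.25 rad and value of joint red_toggle above 0.8 rad), for 0.1 s.
At the end, for the whole second after the job is handed in: The red box's toggle is over to the back (above 0.8 of 1.0 rad), its guard has dropped shut (within 0.08 rad), the yellow guard is shut and its toggle still off, and every loose thing is within 20 mm of where it stood (value of joint red_toggle above 0.8 rad and value of joint each of red_guard, yellow_guard below 0.08 rad and value of joint yellow_toggle below 0.2 rad and distance of each of hex_bolt_1_c, screwdriver_red_c, tape_blue_c, sanding_block_c, glue_bottle_c, wax_pot_c from where it was at the start of the episode below 0.02 m); the robot touches nothing.
It fails at once if the yellow guard is lifted or its toggle moved (value of joint yellow_guard above 0.15 rad or value of joint yellow_toggle above 0.2 rad).
It fails at once if the guard or the toggle is forced (more than 50 N) (contact force between anything else and red_guard above 50 N or contact force between anything else and red_toggle above 50 N).
It fails at once if a loose thing is lifted, carried or shoved more than 20 mm (distance of any of hex_bolt_1_c, screwdriver_red_c, tape_blue_c, sanding_block_c, glue_bottle_c, wax_pot_c from where it was at the start of the episode above 0.02 m).
It also fails if it takes over 45 s, if anything falls off the work surface, if the arm or the gripper's body presses on something with over 40 N, if the wrist force passes 120 N, or if a joint passes its speed limit or range.

### The arm

A 7-joint arm with a two-finger parallel gripper is mounted at the origin on a cart in front of the work surface, level with it; the furniture and walls round the work are solid. World frame = base frame: x ahead of the robot, y to its left, z up, the work surface at z = 0. Lengths are in m, angles in rad, forces in N, time in s.
With the tool pointing down it reaches from about 0.4 to 0.85 m from the base axis. Payload 10.4 kg.
Tool frame: the origin (TCP) lies on the centre line of the jaws, within the pads' length; the fingertips stand 11 mm ahead of it and the grasp point (between the pads) lies 8 mm behind it; z points along the fingers, y is the line along which they close (so a half turn about z gives the same grasp; the last joint's range is limited). The gripper opens to 87 mm and grips with 3 to 60 N. Pads are 19 mm wide; open, the fingers measure 117 mm over their backs; the gripper's body (75 mm by 190 mm) begins 51 mm behind the grasp point.
Start: joints at [1.226, 0.332, -0.065, 1.46, 0.022, 1.35, -0.088], TCP at [0.198, -0.593, 0.234] pointing down, gripper open.
Joint ranges: [-2.6, 2.6], [-0.5, 2.12], [-1.47, 1.34], [0.16, 2.42], [-1.27, 4.41], [0.06, 2.06], [-2.6, 2.6]. Speed limits (rad/s): [2.22, 2.22, 2.79, 2.79, 3.14, 3.14, 3.14].

### API

Orientations are given as a unit quaternion [x, y, z, w].
In Python, from bench import r gives the robot as it stands.
- The arm moves only by the shell command python3 -m pendant 'ROWS' [OPENING] [FORCE]. ROWS is JSON, a list of rows, each a list of 4 numbers: the shift along the tool's x, y, z in m, then the turn about the tool's z in rad. A call has 1 to 8 rows; each row shifts and turns the commanded pose from where the row before left it, along the tool's axes as they then stand; what a row does not reach is not made up. A row lasts 1/12 s, in which the tool goes at most 41.7 mm and 7.16 degrees, less where a joint would pass 70% of its speed; a pose out of reach is approached as far as the arm can. A call with a gripper value outside its range is refused whole. OPENING is the opening, from 0 (shut) to 1 (fully open), set as the call begins (- or left out, the last holds). The fingers move at their own pace and stop on an object; FORCE is the grip in N (left out, the last holds). Time passes only in rows, so rows that do not move let the fingers close. It gives the time, the measured TCP pose, the force, the opening and the grip force at its end, in the units of the state.
- r.read_state(): the state, without advancing time (a new reading comes with each control period).
- r.camera(name): name is "side" or "top" or "wrist"; returns a dict with "img" (384x512x3 uint8, red, green, blue), "camera_matrix" (3x3 intrinsics, pixels), "dist_coeffs" ([k1, k2, p1, p2, k3] as OpenCV has them; the pictures are not rectified), "xyz" and "attitude" of the camera in the world. Camera axes: x right, y down, z forward; pixel columns grow to the right and rows downward; lengths in m; the calibration is good to about 2 mm. A picture is of the moment at which its call begins. There is no depth.
- r.close_job(): hands the job in; it is judged then, once.
Trained networks look in the newest picture that a camera, given by its name, has taken for a name from the list of things; names that differ only in an ending like _2 or _b are one class to them, and where a whole thing is asked for, a point or a joint stands for the part that bears it (a point fixed in the world has none). Each returns a list of dicts, best first, with "score" (0 to 1); they miss things now and then, are a little off and sometimes report something else, mostly with a low value. They report only what shows in the picture. A call takes as long as a camera call.
- r.outline_of(thing, camera): "mask" (384x512 bool, what is visible of it) and "bbox" ([centre column, centre row, width, height] in pixels, round what is visible of it).
The state is a dict: "time": time; "joint_positions": joint angles; "joint_vel": joint speeds; "joint_torque": joint torques, N m; "ee_pos": TCP position; "eef_rot": TCP orientation; "ft_force": force on the tool from outside, world axes, zero at the start; "torque": the same for the moment, N m; "width": finger opening in m; "grip_force": force on a finger pad.
Only numpy, scipy, OpenCV 4.12 (cv2) and the standard library are available. Lean on these libraries where they do the work, as an engineer would, in place of code of your own. Each camera call takes 0.05 s, during which the arm holds its last target. There are 200 camera calls.

## Working session

There is one attempt and no reset: what is moved stays moved. The work goes in short steps, Python scripts to look and compute and a shell command to move; the robot and the scene stay as the last step left them, time stands still between calls to the robot, and variables do not carry over. Pictures are saved under pics/ and viewed, at most 10 in all, crops included, and the job is handed in when it is done.

```bash
ls; mkdir -p pics; python3 - <<'E'
from bench import r
import cv2,numpy as np
print(r.read_state())
for c in ("top","side"):
    d=r.camera(c); cv2.imwrite(f"pics/{c}0.png",cv2.cvtColor(d["img"],cv2.COLOR_RGB2BGR))
    print(c,d["camera_matrix"],d["dist_coeffs"],d["xyz"],d["attitude"])
    for t in ("red_box","yellow_box","red_guard","red_tab","glue_bottle_c","wax_pot_c","hex_bolt_1_c","screwdriver_red_c","tape_blue_c","sanding_block_c"):
        print(t,[(round(o["score"],2),np.round(o["bbox"],0).tolist()) for o in r.outline_of(t,c)][:2])
E
```

```text
pics
{'time': 0.0, 'joint_positions': array([ 1.22639378,  0.33289703, -0.06468766,  1.4609502 ,  0.02160902,
        1.34990166, -0.08850058]), 'joint_vel': array([-0.00088855, -0.00036837, -0.00050539, -0.00019931, -0.00023515,
        0.00056693, -0.00156612]), 'joint_torque': array([-2.89592197e-05, -6.23254609e+01,  2.50173389e-02, -3.89903176e+01,
       -6.12600334e-02,  3.98923340e-02,  1.90589103e-04]), 'ee_pos': array([ 0.19753861, -0.59256377,  0.23273395]), 'eef_rot': array([ 9.87082155e-01,  1.60213253e-01, -1.56560318e-04, -7.13265381e-04]), 'ft_force': array([-0.20978327, -0.36429492,  0.07310853]), 'torque': array([ 0.0248313 ,  0.01702633, -0.03071642]), 'grip_force': 0.0, 'width': 0.08683666897598882}
top [[384.90726849   0.         256.04398974]
 [  0.         384.90726849 193.09798019]
 [  0.           0.           1.        ]] [0.01791246 0.         0.         0.         0.        ] [0.48174682 0.26666598 0.96804706] [ 0.71617805 -0.696514    0.03181618 -0.03074051]
red_box [(0.68, [351.0, 226.0, 52.0, 45.0]), (0.16, [357.0, 231.0, 36.0, 34.0])]
yellow_box [(0.63
[... 638 characters left out ...]
2987 0.         0.         0.         0.        ] [ 0.55683381 -0.66526474  0.63548027] [ 0.86732359 -0.00945316  0.0098791  -0.49755686]
red_box [(0.57, [216.0, 264.0, 46.0, 66.0])]
yellow_box [(0.73, [235.0, 199.0, 43.0, 47.0]), (0.72, [211.0, 248.0, 34.0, 30.0])]
red_guard [(0.92, [210.0, 249.0, 37.0, 29.0]), (0.65, [233.0, 186.0, 28.0, 21.0])]
red_tab [(0.81, [213.0, 249.0, 33.0, 29.0])]
glue_bottle_c [(0.95, [331.0, 216.0, 23.0, 52.0])]
wax_pot_c [(0.91, [329.0, 261.0, 30.0, 36.0])]
hex_bolt_1_c [(0.59, [253.0, 229.0, 4.0, 18.0])]
screwdriver_red_c []
tape_blue_c [(0.77, [170.0, 215.0, 38.0, 32.0]), (0.17, [209.0, 248.0, 35.0, 27.0])]
sanding_block_c [(0.53, [293.0, 210.0, 18.0, 23.0])]
```

```bash
python3 - <<'E'
import cv2
t=cv2.imread("pics/top0.png")[80:320,130:410]; s=cv2.imread("pics/side0.png")[150:330,140:380]
cv2.imwrite("pics/top0c.png",cv2.resize(t,None,fx=2.5,fy=2.5,interpolation=2))
cv2.imwrite("pics/side0c.png",cv2.resize(s,None,fx=3,fy=3,interpolation=2))
E
```

```text
(no output)
```

View pics/top0c.png

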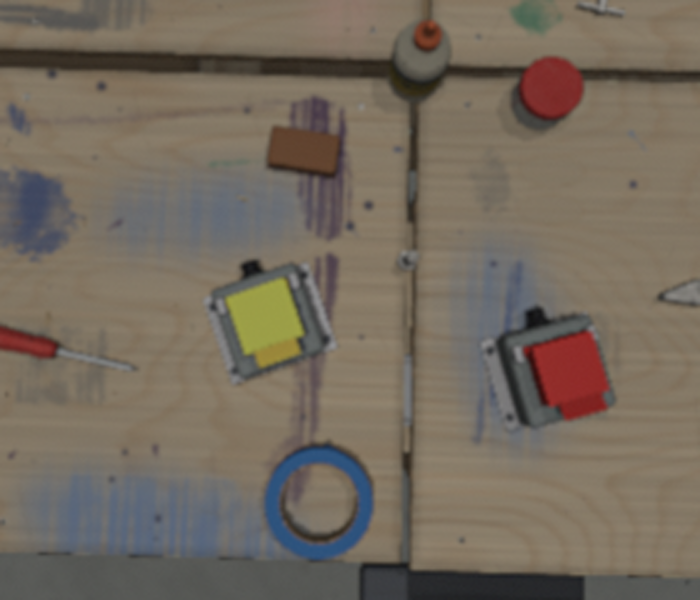

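View pics/side0c.png

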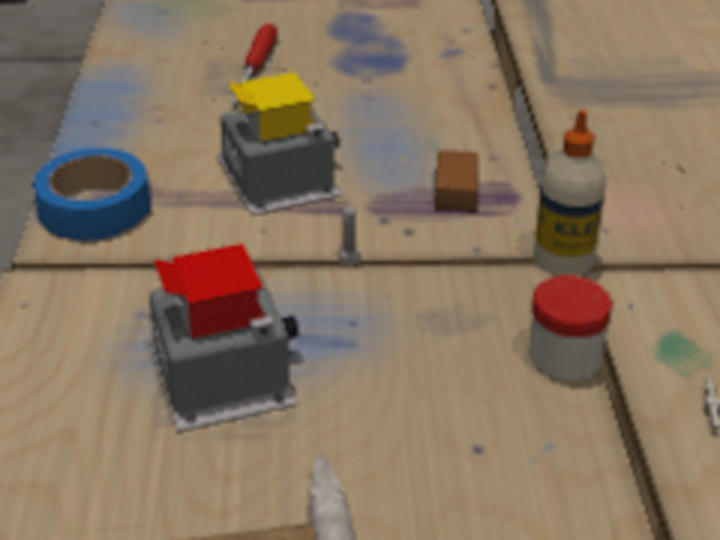

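```bash
cat > h.py <<'E'
import cv2,numpy as np
from scipy.spatial.transform import Rotation as R
def proj(d,P):
    Rc=R.from_quat(d["attitude"]).as_matrix(); X=(np.asarray(P,float)-d["xyz"])@Rc
    return cv2.projectPoints(X,np.zeros(3),np.zeros(3),np.asarray(d["camera_matrix"]),np.asarray(d["dist_coeffs"]))[0][:,0]
def w(p,P):
    c,s=np.cos(p[2]),np.sin(p[2]); P=np.asarray(P)/1000
    return P@np.array([[c,s,0],[-s,c,0],[0,0,1]])+[p[0],p[1],0]
bx=lambda a,b,y,c,d:[[i,j,k] for i in(a,b) for j in(-y,y) for k in(c,d)]
GUARD=[bx(-26,30,28.5,62,97), [[-26,-20,97],[-26,20,97],[-40,-20,103],[-40,20,103]]]
BOX=[bx(-45,45,43,0,60),bx(-46,46,56,0,4)]+GUARD
def rend(d,p,parts,S=4):
    m=np.zeros((384*S,512*S),np.uint8)
    for q in parts:
        h=cv2.convexHull(((proj(d,w(p,q))+.5)*S).astype(np.int32)); cv2.fillConvexPoly(m,h,255)
    return cv2.resize(m,(512,384),interpolation=cv2.INTER_AREA)/255.
E
python3 - <<'E'
from bench import r
from h import *
from scipy.optimize import minimize
D=[r.camera(c) for c in("top","side")]
hits=[]
for c,d in zip(("top","side"),D):
    g=[o for o in r.outline_of("red_guard",c)][0]["mask"]
    hsv=cv2.cvtColor(d["img"],cv2.COLOR_RGB2HSV)
    red=((hsv[...,0]<10)|(hsv[...,0]>170))&(hsv[...,1]>140)
    near=cv2.dilate(g.astype(np.uint8),np.ones((9,9)))>0
    m=red&near; hits.append(m.astype(float)); print(c,g.sum(),m.sum())
def cost(p,idx):
    return sum(np.abs(rend(D[i],p,GUARD)-hits[i]).sum() for i in idx)
for idx in ([0],[1],[0,1]):
    best=min((minimize(cost,[.40,.03,y],args=(idx,),method="Nelder-Mead",options=dict(initial_simplex=[[.4,.03,y],[.43,.03,y],[.4,.06,y],[.4,.03,y+.15]],xatol=1e-4)) for y in(0,.2,.4)),key=lambda o:o.fun)
    p=best.x; print(idx,np.round(p,4),best.fun)
R0=R.from_quat(r.read_state()["eef_rot"]).as_matrix();print(R0.round(3))
for n,d in zip(("top","side"),D):
    im=cv2.cvtColor(d["img"],cv2.COLOR_RGB2BGR)
    im=cv2.resize(im,None,fx=4,fy=4,interpolation=2)
    for q in BOX:
        h=cv2.convexHull(((proj(d,w(p,q))+.5)*4).astype(np.int32)); cv2.polylines(im,[h],True,(0,255,0),1)
    c=(proj(d,w(p,[[0,0,50]]))[0]*4).astype(int)
    cv2.imwrite(f"pics/ov_{n}.png",im[c[1]-200:c[1]+200,c[0]-200:c[0]+200])
cv2.imwrite("pics/ov.png",np.hstack([cv2.imread("pics/ov_top.png"),cv2.imread("pics/ov_side.png")]))
E
```

```text
top 816 794
side 730 745
[0] [0.4866 0.0341 0.2829] 68.92549019607844
[1] [0.4869 0.0325 0.2853] 90.09019607843139
[0, 1] [0.487  0.0338 0.2768] 167.0
[[ 0.949  0.316  0.   ]
 [ 0.316 -0.949 -0.   ]
 [ 0.     0.    -1.   ]]
```

View pics/ov.png

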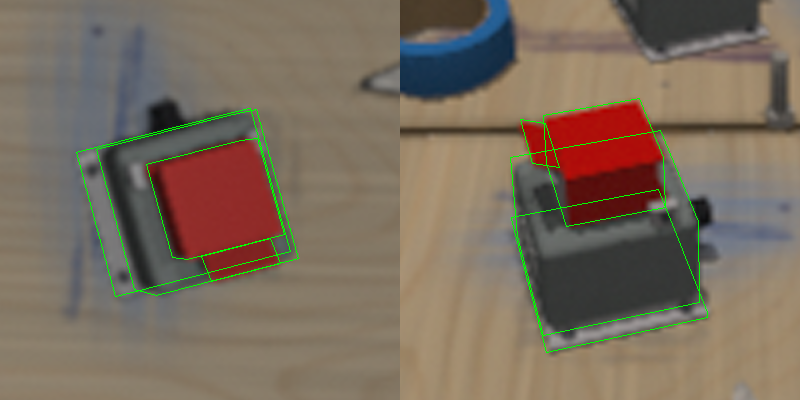

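```bash
python3 - <<'E'
import cv2,numpy as np
t=cv2.imread("pics/top0.png")[:,256:]; s=cv2.imread("pics/side0.png")
cv2.imwrite("pics/full.png",np.hstack([t,s]))
E
```

```text
(no output)
```

View pics/full.png

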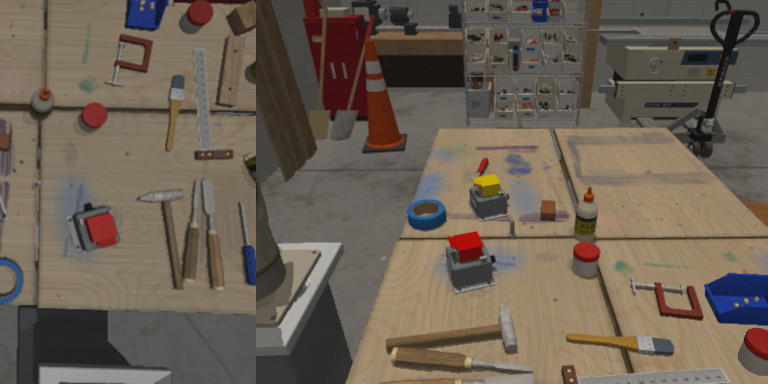

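```bash
python3 -m pendant '[[0.01,-0.01,0,0.04],[0.028,-0.022,0,0],[0.028,-0.022,0,0],[0.028,-0.022,0,0]]' 0 10
```

```text
time: 1.63
ee_pos: [0.2668, -0.4924, 0.2335]
eef_rot: [0.99, 0.14, 0.0, 0.0]
ft_force: [0.9, 0.6, 0.2]
width: 0.0683
grip_force: 0.0
```

```bash
python3 -m pendant '[[0.028,-0.024,0,0],[0.028,-0.026,0,0],[0.028,-0.026,0,0],[0.026,-0.028,0,0],[0.026,-0.028,0,0],[0.026,-0.028,0,0],[0.02,-0.03,0,0],[0.02,-0.03,0,0]]'; python3 -m pendant '[[0.014,-0.03,0,0],[0.014,-0.032,0,0],[0.014,-0.032,0,0],[0.014,-0.032,0,0],[0.01,-0.03,0,0],[0.01,-0.03,0,0],[0,0,0,0]]'
```

```text
time: 2.3
ee_pos: [0.3997, -0.2242, 0.2337]
eef_rot: [0.99, 0.141, 0.0, 0.0]
ft_force: [1.0, -0.4, 0.5]
width: 0.015
grip_force: 0.0
time: 2.88
ee_pos: [0.4208, -0.0203, 0.2341]
eef_rot: [0.99, 0.144, 0.001, -0.0]
ft_force: [-0.6, 0.4, -0.3]
width: 0.0003
grip_force: 0.0
```

```bash
python3 -m pendant '[[0,-0.034,0,0],[0,0,0.035,0],[0,0,0.035,0],[0,0,0.035,0],[0,0,0.025,0],[0,0,0.018,0],[0,0,0,0]]'; python3 - <<'E'
from bench import r
from h import *
p=np.array([.487,.034,.28]); 
d=r.camera("side"); s=r.read_state(); e=s["ee_pos"]-[p[0],p[1],0]; c,q=np.cos(p[2]),np.sin(p[2])
print("box xyz",(c*e[0]+q*e[1]).round(4),(-q*e[0]+c*e[1]).round(4),e[2].round(4))
v=proj(d,[s["ee_pos"],s["ee_pos"]-[0,0,.011]]);print(v)
im=cv2.cvtColor(d["img"],cv2.COLOR_RGB2BGR); a=im[190:310,140:300]; t=cv2.cvtColor(r.camera("top")["img"],cv2.COLOR_RGB2BGR)[160:280,280:440]
W=r.camera("wrist")["img"]; W=cv2.resize(cv2.cvtColor(W,cv2.COLOR_RGB2BGR),(400,300))
cv2.imwrite("pics/stage.png",np.hstack([cv2.resize(a,(400,300),interpolation=2),W]))
E
```

```text
time: 3.47
ee_pos: [0.4087, 0.0063, 0.0826]
eef_rot: [0.99, 0.141, -0.003, -0.001]
ft_force: [-0.8, 0.4, -0.2]
width: 0.0008
grip_force: 0.0
box xyz -0.0817 -0.0052 0.0845
[[174.56637825 252.36435705]
 [175.02818733 256.29256364]]
```

View pics/stage.png

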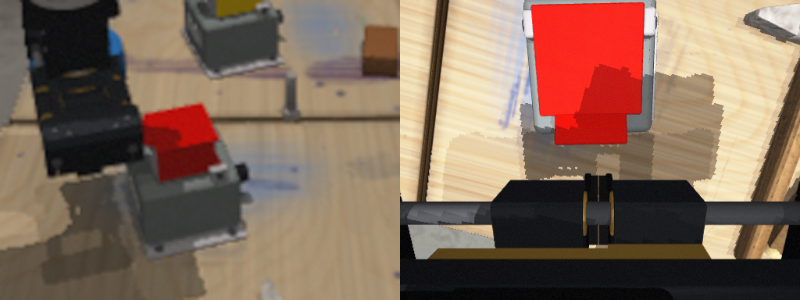

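```bash
python3 -m pendant '[[0.015,-0.005,0,0],[0.013,0,0,0],[0.005,0,-0.005,0],[0.006,0,-0.010,0],[0,0,0,0]]'; python3 -m pendant '[[0.006,0,-0.010,0],[0.006,0,-0.010,0],[0,0,0,0]]'; python3 - <<'E'
from bench import r
from h import *
p=np.array([.487,.034,.28]); s=r.read_state(); e=s["ee_pos"]-[p[0],p[1],0]; c,q=np.cos(p[2]),np.sin(p[2])
print("box xyz",(c*e[0]+q*e[1]).round(4),(-q*e[0]+c*e[1]).round(4),e[2].round(4))
E
```

```text
time: 4.03
ee_pos: [0.4491, 0.0223, 0.1034]
eef_rot: [0.99, 0.14, 0.002, 0.0]
ft_force: [-1.3, 0.8, 2.2]
width: 0.0004
grip_force: 0.8
time: 4.28
ee_pos: [0.4613, 0.0258, 0.1235]
eef_rot: [0.99, 0.14, 0.002, 0.0]
ft_force: [-0.7, -0.2, 1.0]
width: 0.0009
grip_force: 0.3
box xyz -0.027 -0.0007 0.1235
```

```bash
python3 - <<'E'
from bench import r
from h import *
d=r.camera("side"); im=cv2.cvtColor(d["img"],cv2.COLOR_RGB2BGR); a=im[190:310,140:300]
W=r.camera("wrist")["img"]; W=cv2.resize(cv2.cvtColor(W,cv2.COLOR_RGB2BGR),(400,300))
cv2.imwrite("pics/lift.png",np.hstack([cv2.resize(a,(400,300),interpolation=2),W]))
E
```

```text
(no output)
```

View pics/lift.png

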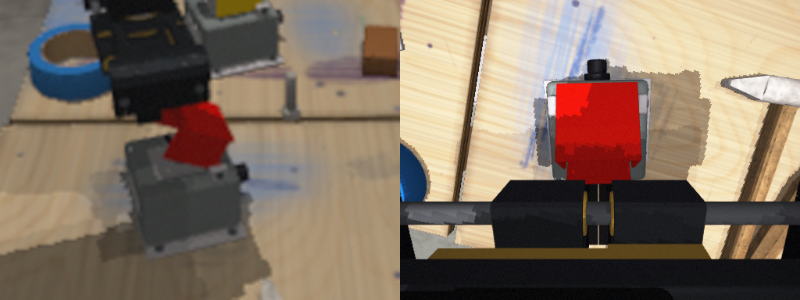

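```bash
python3 -m pendant '[[-0.005,0,0,0],[0,0,0.012,0],[0,0,0.012,0],[0,0,0.011,0],[0,0,0,0],[0,0,0,0]]'; python3 -m pendant '[[0.005,0,0,0],[0.005,0,0,0],[0.005,0,0,0],[0.004,0,0,0],[0,0,0,0]]'
```

```text
time: 4.88
ee_pos: [0.4531, 0.024, 0.085]
eef_rot: [0.99, 0.141, -0.001, -0.0]
ft_force: [0.3, -0.4, 0.3]
width: 0.0004
grip_force: 0.1
time: 5.3
ee_pos: [0.4731, 0.0297, 0.0858]
eef_rot: [0.99, 0.141, 0.0, -0.0]
ft_force: [-0.9, -0.9, 0.3]
width: 0.0008
grip_force: 0.2
```

```bash
python3 -m pendant '[[0.004,0,-0.002,0],[0.004,0,0,0],[0,0,0,0]]'; python3 -m pendant '[[0.003,0,0,0],[0,0,0,0]]';python3 -m pendant '[[0.002,0,0,0],[0,0,0,0]]'
```

```text
time: 5.55
ee_pos: [0.4802, 0.0318, 0.0875]
eef_rot: [0.99, 0.14, -0.0, -0.0]
ft_force: [-1.5, -0.2, -0.7]
width: 0.0005
grip_force: 0.7
time: 5.72
ee_pos: [0.4828, 0.0325, 0.0874]
eef_rot: [0.99, 0.14, -0.0, -0.0]
ft_force: [-2.1, -0.4, -0.6]
width: 0.0006
grip_force: 0.9
time: 5.88
ee_pos: [0.4846, 0.0329, 0.0875]
eef_rot: [0.99, 0.14, -0.0, 0.0]
ft_force: [-3.0, -0.1, -1.3]
width: 0.0006
grip_force: 1.2
```

```bash
python3 -m pendant '[[0.002,0,0,0],[0,0,0,0]]';python3 -m pendant '[[0.0015,0,0,0],[0,0,0,0]]'
```

```text
time: 6.05
ee_pos: [0.4851, 0.0331, 0.087]
eef_rot: [0.99, 0.14, -0.002, 0.0]
ft_force: [-9.1, -2.1, 2.5]
width: 0.0006
grip_force: 4.5
time: 6.22
ee_pos: [0.4855, 0.0331, 0.0869]
eef_rot: [0.99, 0.14, -0.003, 0.001]
ft_force: [-13.5, -3.0, 7.3]
width: 0.0004
grip_force: 8.7
```

```bash
python3 -m pendant '[[-0.005,0,0,0],[-0.01,0,0,0],[-0.015,0,0,0],[-0.015,0,0,0],[-0.015,0,0,0],[-0.015,0,0,0],[-0.015,0,0,0],[0,0,0,0]]'; python3 -m pendant '[[0,0,-0.03,0],[0,0,-0.035,0],[0,0,-0.035,0],[0,0.03,-0.02,0],[0,0.035,0,0],[0,0.035,0,0],[0,0.03,0,0],[0,0,0,0]]'; python3 - <<'E'
from bench import r
from h import *
d=r.camera("side"); im=cv2.cvtColor(d["img"],cv2.COLOR_RGB2BGR); a=im[190:310,140:300]
W=r.camera("top")["img"]; W=cv2.cvtColor(W,cv2.COLOR_RGB2BGR)[160:280,280:440]
cv2.imwrite("pics/end.png",np.hstack([cv2.resize(q,(400,300),interpolation=2) for q in (a,W)]))
E
```

```text
time: 6.88
ee_pos: [0.3996, 0.0078, 0.0875]
eef_rot: [0.99, 0.14, 0.0, 0.001]
ft_force: [0.6, 0.2, 0.1]
width: 0.0006
grip_force: 0.0
time: 7.55
ee_pos: [0.4387, -0.122, 0.2077]
eef_rot: [0.991, 0.137, 0.001, 0.001]
ft_force: [-0.6, 0.4, -0.1]
width: 0.0002
grip_force: 0.0
```

View pics/end.png

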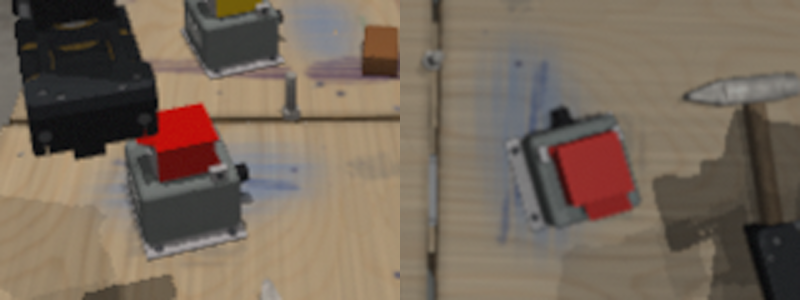

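The guard is shut again. The final 13 N reaction pointed along the normal of the toggle's face leaning back (ratio 0.54, equal to tan 0.5 rad), so the toggle is at its rear stop.

```bash
python3 -c "
from bench import r
print(r.close_job())"
```

```text
the job is handed in; nothing more can be done
None
```

The dust extractor should be on: the guard was lifted, the toggle pushed back to its stop (judged by contact force, since the shut guard hides it), the guard dropped shut, and the arm moved clear; the job is handed in, with no verdict returned.

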